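# Put the V-block away and shut the tool drawer

### The job

Put the steel V-block away: lift it out of the open vise by its two ends (the jaws cover its long sides), stand it on the bench V-up and let go, then take it again by its long sides, because its pocket in the open drawer leaves room for fingers only there, and set it flat down in the pocket between the low ridges. Then push the drawer fully home until it seats past its detent. Do not drop the block or slam the drawer, and leave the cup, the tape measure and the wrench where they are.

Things in the scene. Friction and masses are not known exactly. Their poses are not given: they have to be found in the camera images.
- vblock: loose steel V-block (sizes in mm), 55 long (its x) x 28 wide (its y) x 25 high (its z), about 0.22 kg, a 20 wide 90-degree V-groove along the top; plain flat ends and long sides. Origin: centre of the underside. Same either way round. Starts on the bed of the vise, long axis across the vise, its top 3 below the jaw tops
- vise: fixed dark steel toolmaker's vise (sizes in mm), 150 long (its x) x 50 wide (its y) x 56 high. Its bed is 28 above the bench; two jaws, 35 thick, rising 28 above the bed, stand 34 apart along its x (they do not move). The V-block lies between them, its ends 2.5 out at the vise's y sides, where below them is only the bench. Origin: centre of the underside, on the bench
- chest: fixed grey metal bench chest (sizes in mm), 260 deep x 260 wide x 165 high; its x points from its front into the chest, z up. Origin: on the bench, 100 in front of the middle of the chest's front face. The top drawer stands open and slides along this x; the front below it is a dummy
- drawer (a joint): opening of the top drawer in m: 0 fully home (panel flush with the chest's front), at most 0.16. Friction about 1.5 N. A sprung detent resists the last 12 mm with some 6 N more (8 to 12 N of push in all), gives way at 5 mm, then holds the drawer in against its stop; let go between 12 and 5 mm, the drawer may spring back out to about 12 mm
- pocket (a point): centre of the pocket's floor in the drawer, 90 mm above the bench; x as the chest's, the block's long axis goes along it. In mm: 64 long, between front panel (12 thick, 57 above this floor; outer face 44 from the point) and a rear wall (38 high). At the block's long sides only two ridges, 6 high, 6 wide, 36 apart inside; then free floor to 25 high dividers 62 from centre. Drawer sides 40 high
- drawer_pull (a point): middle of the outer face of the aluminium pull strip along the top of the drawer's front panel (mm): 200 wide, 10 high, standing 10 out from the panel; 140 above the bench, 25 below the chest's top; axes as the chest's, moves with the drawer. Push it along +x
- tape: bystander: black tape measure in its case, 68 x 62 mm, 36 mm high, lying flat on top of the chest. Origin: centre of the underside
- cup: bystander: lidded white paper cup, 82 mm across, 108 mm high, upright on the bench at one side. Origin: centre of the underside
- wrench: bystander: steel wrench 160 mm long lying flat on the bench at the other side. Origin: underside, near its middle; its x runs along the handle
Things that resemble listed ones, but are neither listed nor needed, are in the scene too. Of the things shaped like the vblock, the steel one is meant.

How it is judged:
By the outcome, as a careful person would: the job done as asked, in the order asked, and still so for the second after the job is handed in, with the robot touching nothing.
It also fails if it takes over 72 s, if anything falls off the work surface, if the arm or the gripper's body presses on something with over 40 N, if the wrist force passes 120 N, or if a joint passes its speed limit or range.

### The arm

A 6-joint arm with a two-finger parallel gripper is mounted at the origin on the work surface. World frame = base frame: x ahead of the robot, y to its left, z up, the work surface at z = 0. Lengths are in m, angles in degrees, forces in N, time in s.
With the tool pointing down it reaches from about 0.4 to 0.825 m from the base axis. Payload 7 kg.
Tool frame: the origin (TCP) lies at the very end of the fingers, on their centre line; the grasp point (between the pads) lies 19 mm behind it; z points along the fingers, y is the line along which they close (so a half turn about z gives the same grasp; the last joint's range is limited). The gripper opens to 88 mm and grips with 3 to 60 N. Pads are 19 mm wide; open, the fingers measure 130 mm over their backs; the gripper's body (78 mm by 193 mm) begins 47 mm behind the grasp point.
Start: joints at [89.158, 20.546, 0.682, 0, -70.136, -16.507], TCP at [0.201, 0.644, 0.227] pointing down, gripper open.
Joint ranges: [-176.03, 176.03], [-82.01, 121.73], [-58.28, 71.71], [-173.87, 95.51], [-174.79, -0.11], [-173.66, 173.66]. Speed limits (degrees/s): [136.94, 136.94, 172.46, 180, 180, 180].

### API

Orientations are given as [roll, pitch, yaw] about the fixed x, y, z axes, in that order (R = Rz(yaw) Ry(pitch) Rx(roll)).
In Python, from plant import get_state, imaging, r, finder gives the robot as it stands.
- The arm moves only by the shell command python3 -m handwheel 'ROWS' [FORCE]. ROWS is JSON, a list of rows, each a list of 5 numbers: the closure, from 0 (fully open) to 1 (shut), then the shift along the world's x, y, z in cm, then the turn about the world's z in degrees. A call has 1 to 8 rows; each row is the pose to reach, as a shift and turn from the pose commanded when the call began; what a row does not reach only later rows make up. A row lasts 1/8 s, in which the tool goes at most 62.5 mm and 10.7 degrees, less where a joint would pass 70% of its speed; a pose out of reach is approached as far as the arm can. A call with a gripper value outside its range is refused whole. The fingers move at their own pace and stop on an object; FORCE is the grip in N (left out, the last holds). Time passes only in rows, so rows that repeat a pose let the fingers close. It gives the time, the measured TCP pose, the force, the opening and the grip force at its end, in the units of the state.
- get_state(): the state, without advancing time (a new reading comes with each control period).
- imaging.capture(name): name is "scene" or "top"; returns (picture, depth): 400x640x3 uint8, red, green, blue; 400x640 float32, m along the optical axis (not along the pixel's ray), 0 where there is no reading.
- imaging.get_calibration(name): a dict with "fx", "fy", "cx", "cy" (pixels), "rvec" (rotation vector, rad) and "tvec" (3), from world to camera coordinates, as OpenCV has them. Camera axes: x right, y down, z forward; pixel columns grow to the right and rows downward; lengths in m; the calibration is good to about 2 mm. A picture is of the moment at which its call begins. get_calibration takes no time and is no camera call.
- r.close_job(): hands the job in; it is judged then, once.
Trained networks look in the newest picture that a camera, given by its name, has taken for a name from the list of things; names that differ only in an ending like _2 or _b are one class to them, and where a whole thing is asked for, a point or a joint stands for the part that bears it (a point fixed in the world has none). Each returns a list of dicts, best first, with "p" (0 to 1); they miss things now and then, are a little off and sometimes report something else, mostly with a low value. They report only what shows in the picture. A call takes as long as a camera call. They do not tell look-alikes from the thing itself.
- finder.cut_out(camera, query): "region" (400x640 bool, what is visible of it) and "pixel" ([column, row] in pixels, amid what is visible of it).
The state is a dict: "time_s": time; "joints": joint angles; "qd": joint speeds; "joint_torque": joint torques, N m; "tcp_pos": TCP position; "eef_rot": TCP orientation; "contact_force": force on the tool from outside, world axes, zero at the start; "moment": the same for the moment, N m; "gripper_width": finger opening in m; "gripper_force": force on a finger pad.
Only numpy, scipy, OpenCV 4.12 (cv2) and the standard library are available. Lean on these libraries where they do the work, as an engineer would, in place of code of your own. Each camera call takes 0.05 s, during which the arm holds its last target. There are 200 camera calls.

## Working session

There is one attempt and no reset: what is moved stays moved. The work goes in short steps, Python scripts to look and compute and a shell command to move; the robot and the scene stay as the last step left them, time stands still between calls to the robot, and variables do not carry over. Pictures are saved under pics/ and viewed, at most 10 in all, crops included, and the job is handed in when it is done.

```bash
ls; mkdir -p pics; cat > h.py <<'E'
import numpy as np,cv2
from plant import get_state, imaging, r, finder
def cap(n):
    im,d=imaging.capture(n); return im,d
def world(n,d):
    c=imaging.get_calibration(n); R=cv2.Rodrigues(np.array(c['rvec'],float))[0]; t=np.array(c['tvec'],float).ravel()
    v,u=np.mgrid[:400,:640]
    P=np.stack([(u-c['cx'])/c['fx']*d,(v-c['cy'])/c['fy']*d,d],-1)
    W=(P-t)@R; W[d<=0]=np.nan
    return W
def proj(n,p):
    c=imaging.get_calibration(n); K=np.array([[c['fx'],0,c['cx']],[0,c['fy'],c['cy']],[0,0,1]])
    return cv2.projectPoints(np.array(p,float).reshape(-1,1,3),np.array(c['rvec'],float),np.array(c['tvec'],float),K,None)[0][:,0]
E
python3 - <<'E'
from h import *
for n in("scene","top"):
    im,d=cap(n); cv2.imwrite(f"pics/{n}0.png",im[...,::-1]); W=world(n,d)
    np.savez(f"{n}0.npz",im=im,W=W)
    for q in("vblock","vise","chest","drawer","drawer_pull","pocket","tape","cup","wrench"):
        for k in finder.cut_out(n,q)[:3]:
            m=k['region']; w=W[m]
            print(n,q,round(k['p'],2),np.round(k['pixel']),m.sum(),np.round(np.nanmedian(w,0),3),np.round(np.nanpercentile(w,98,axis=0),3),np.round(np.nanpercentile(w,2,axis=0),3))
print(get_state())
E
```

```text
pics
scene vblock 0.8 [247. 286.] 262 [ 0.551 -0.351  0.018] [ 0.566 -0.32   0.026] [ 0.536 -0.373 -0.   ]
scene vblock 0.75 [261. 253.] 171 [ 0.524 -0.252  0.046] [ 0.543 -0.215  0.053] [ 0.512 -0.269  0.028]
scene vblock 0.68 [306. 249.] 167 [ 0.616 -0.151  0.018] [ 0.633 -0.114  0.026] [ 0.596 -0.172  0.001]
scene vise 0.64 [267. 258.] 915 [ 0.548 -0.254  0.032] [ 0.601 -0.211  0.057] [ 0.454 -0.274 -0.001]
scene chest 0.93 [372. 185.] 8359 [0.719 0.104 0.126] [0.867 0.316 0.168] [0.463 0.063 0.002]
scene chest 0.45 [381. 168.] 367 [0.743 0.137 0.197] [0.775 0.179 0.203] [0.702 0.112 0.169]
scene drawer 0.81 [328. 165.] 1731 [0.499 0.172 0.111] [0.592 0.306 0.146] [0.451 0.07  0.087]
scene drawer_pull 0.72 [327. 166.] 1790 [0.498 0.18  0.111] [0.59  0.309 0.146] [0.446 0.07  0.057]
scene pocket 0.89 [330. 168.] 1713 [0.501 0.175 0.111] [0.592 0.306 0.146] [0.454 0.07  0.087]
scene tape 0.89 [383. 168.] 328 [0.744 0.137 0.198] [0.775 0.179 0.203] [0.706 0.112 0.171]
scene cup 0.73 [339. 136.] 339 [0.432 0.436 0.095] [0.464 0.682 0.126] [ 0.29   0.309 -0.002]
scene wrench 0.72 [193.
[... 1316 characters left out ...]
0.471 -0.003]
{'time_s': 1.0, 'joints': array([ 8.91572986e+01,  2.05477203e+01,  6.82404419e-01,  6.69986662e-04,
       -7.01322428e+01, -1.65089892e+01]), 'qd': array([-0.01992783,  0.00178   ,  0.03507829,  0.04456886,  0.02691183,
       -0.05890997]), 'joint_torque': array([-3.10216812e-03, -5.82389796e+01,  2.93291062e+01,  7.00257003e+00,
        1.23518292e-02, -1.96882604e-05]), 'tcp_pos': array([0.20130179, 0.64429297, 0.22655138]), 'eef_rot': array([-1.79997480e+02,  8.95784508e-05, -1.73514629e+01]), 'contact_force': array([ 0.34398527, -0.11137402, -0.78535942]), 'moment': array([ 0.0177478 , -0.01025003,  0.00492135]), 'gripper_force': 0.0, 'gripper_width': 0.0873768585030128}
```

```bash
python3 - <<'E'
import cv2,numpy as np
a=cv2.imread("pics/top0.png")[120:290,160:500]; b=cv2.imread("pics/scene0.png")[110:320,150:490]
s=lambda x:cv2.resize(x,None,fx=1.55*1.0,fy=1.55,interpolation=cv2.INTER_CUBIC)
cv2.imwrite("pics/c0.png",np.vstack([s(a),s(b)]))
# vise: jaw-top points and block region
for n in("top","scene"):
    W=np.load(n+"0.npz")['W']
    x,y,z=W[...,0],W[...,1],W[...,2]
    m=(x>.43)&(x<.63)&(y>-.30)&(y<-.18)&(z>.045)&(z<.07)
    R=cv2.minAreaRect(W[m][:,:2].astype(np.float32)*1000); print(n,'vise',m.sum(),R,np.median(z[m]))
    m=(x>.44)&(x<.9)&(y>.05)&(y<.33)&(z>.155)&(z<.172)
    R=cv2.minAreaRect(W[m][:,:2].astype(np.float32)*1000); print(n,'chesttop',m.sum(),R,np.median(z[m]))
    m=(x>.42)&(x<.6)&(y>.05)&(y<.33)&(z>.138)&(z<.152)
    R=cv2.minAreaRect(W[m][:,:2].astype(np.float32)*1000); print(n,'panel',m.sum(),R,np.median(z[m]))
E
```

```text
top vise 424 ((525.9009399414062, -239.41055297851562), (110.6099624633789, 54.26889419555664), 11.368611335754395) 0.055196024202888605
top chesttop 5540 ((663.9766845703125, 195.4457550048828), (411.1490173339844, 260.8741455078125), 1.6037940979003906) 0.1662795755713049
top panel 425 ((521.5790405273438, 189.14599609375), (149.19418334960938, 235.2429656982422), 0.09169916063547134) 0.14616977889262497
scene vise 472 ((522.1372680664062, -241.4463653564453), (113.95259857177734, 58.39140701293945), 12.350308418273926) 0.05346208608762318
scene chesttop 3044 ((734.994140625, 196.71731567382812), (261.19891357421875, 265.8880615234375), 1.7364501953125) 0.16463378000063233
scene panel 221 ((457.71185302734375, 187.7886962890625), (24.62564468383789, 236.86721801757812), 1.858648419380188) 0.14456283142636192
```

View pics/c0.png

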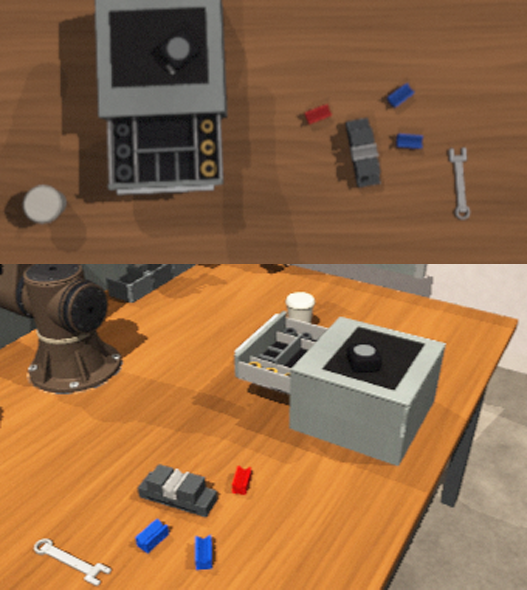

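The overview shows the steel block in the vise (top-camera pixel about 395,217). One red and two blue look-alikes lie around it. The drawer is open, and the pocket is at its front middle, near 266,228. Next I'll measure the block and the pocket more finely.

```bash
python3 - <<'E'
from h import *
a=np.load("top0.npz"); b=np.load("scene0.npz")
y=1.7
c,s=np.cos(np.radians(y)),np.sin(np.radians(y))
def box(o,yaw,pts):
    c,s=np.cos(np.radians(yaw)),np.sin(np.radians(yaw))
    return np.array([[o[0]+c*p[0]-s*p[1],o[1]+s*p[0]+c*p[1],p[2]] for p in pts])
k=9
def crop(n,im,u0,v0,w,h,polys):
    I=cv2.resize(im[v0:v0+h,u0:u0+w,::-1],None,fx=k,fy=k,interpolation=cv2.INTER_CUBIC)
    for P,col in polys:
        q=((proj(n,P)-[u0,v0]+.5)*k*8).astype(np.int32)
        cv2.polylines(I,[q],True,col,1,cv2.LINE_AA,3)
    return I
def P(o,yaw): return [(box(o,yaw,[(-52,-25,56),(52,-25,56),(52,25,56),(-52,25,56)])/1,0)]
vo=(.524,-.2404); vy=12
J=lambda sx,sy,z:[(-sx,-sy,z),(sx,-sy,z),(sx,sy,z),(-sx,sy,z)]
pol=[(box(vo,vy,J(.052,.025,.056)),(0,255,0)),(box(vo,vy,J(.014,.0275,.053)),(0,0,255))]
po=(.501,.1898)
pol2=[(box(po,1.7,J(.032,.062,.115)),(0,255,0)),(box(po,1.7,J(.032,.018,.096)),(0,0,255)),(box(po,1.7,[(-.044,-.118,.147),(-.032,-.118,.147),(-.032,.118,.147),(-.044,.118,.147)]),(255,0,0))]
A=crop("top",a['im'],372,194,44,44,pol);B=crop("scene",b['im'],235,230,44,44,pol)
k=6
C=crop("top",a['im'],225,205,66,33,pol2);D=crop("scene",b['im'],290,145,66,33,pol2)
cv2.imwrite("pics/c1.png",cv2.resize(np.vstack([np.hstack([A,B]),np.hstack([C,D])]),None,fx=1,fy=1))
E
```

```text
(no output)
```

View pics/c1.png

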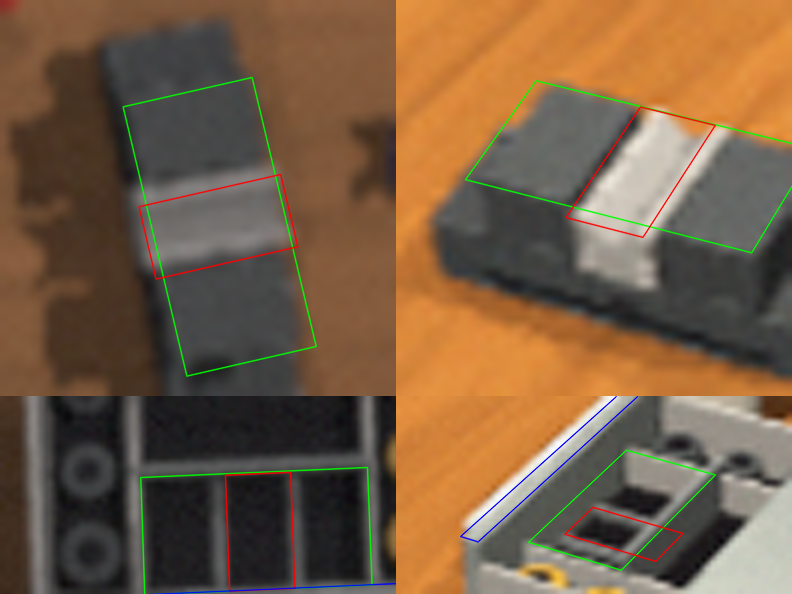

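```bash
python3 -m handwheel '[[0,3,-6,2,0],[0,7,-11,3,0],[0,11,-16,3,5],[0,15,-21,3,10],[0,18,-26,3,15],[0,21,-31,3,20],[0,23,-36,3,25],[0,25,-42,3,29]]'
```

```text
time_s: 2.0
tcp_pos: [0.4517, 0.2233, 0.2568]
eef_rot: [-180.0, -0.0, 11.8]
contact_force: [1.1, 0.4, 0.2]
gripper_width: 0.0877
gripper_force: 0.0
```

```bash
cat >> h.py <<'E'
def xf(o,yaw,pts):
    c,s=np.cos(np.radians(yaw)),np.sin(np.radians(yaw)); p=np.atleast_2d(np.array(pts,float))
    return np.c_[o[0]+c*p[:,0]-s*p[:,1],o[1]+s*p[:,0]+c*p[:,1],p[:,2]]
def blockfaces(z0,sides):
    L,w,h,g=.0275,.014,.025,.010
    F=[[(-L,-w,h),(L,-w,h),(L,-g,h),(-L,-g,h)],[(-L,w,h),(L,w,h),(L,g,h),(-L,g,h)],
       [(-L,-g,h),(L,-g,h),(L,0,h-g),(-L,0,h-g)],[(-L,g,h),(L,g,h),(L,0,h-g),(-L,0,h-g)]]
    for e in(-L,L): F.append([(e,-w,0),(e,w,0),(e,w,h),(e,g,h),(e,0,h-g),(e,-g,h),(e,-w,h)])
    if sides:
        for e in(-w,w): F.append([(-L,e,0),(L,e,0),(L,e,h),(-L,e,h)])
    return [np.array(f,float)+[0,0,z0] for f in F]
def fit(n,im,guess,z0,sides,thr=None):
    from scipy.optimize import minimize
    k=8; c=proj(n,[[guess[0],guess[1],z0]])[0]; u0,v0=(c-20).astype(int); S=40
    I=im[v0:v0+S,u0:u0+S].astype(float); br=I.min(-1)
    T=cv2.resize(br,None,fx=k,fy=k,interpolation=cv2.INTER_LINEAR)
    lo,hi=np.percentile(br,40),np.percentile(br,96); thr=thr or (lo+hi)/2
    T=np.clip((T-lo)/(hi-lo),0,1)
    def ren(p):
        M=np.zeros((S*k,S*k),np.uint8)
        for f in blockfaces(z0,sides):
            q=((proj(n,xf(p[:2],p[2],f))-[u0,v0]+.5)*k*16).astype(np.int32); cv2.fillPoly(M,[q],255,shift=4)
        return cv2.GaussianBlur(M,(0,0),4)/255.
    f=lambda d:((ren(np.array(guess)+d*[.003,.003,4])-T)**2).mean()
    r_=minimize(f,np.zeros(3),method='Nelder-Mead',options=dict(initial_simplex=np.vstack([np.zeros(3)-.5,np.eye(3)*1.2])))
    p=np.array(guess)+r_.x*[.003,.003,4]
    return p,r_.fun
E
python3 - <<'E'
from h import *
for n in("top","scene"):
    im=np.load(n+"0.npz")['im']
    for g in((.526,-.240,102),(.522,-.243,100)): print(n,fit(n,im,g,.028,False))
E
```

```text
top (array([  0.52835876,  -0.23982755, 101.05416325]), np.float64(0.01942999705921661))
top (array([ 0.52805266, -0.23950282, 99.09458395]), np.float64(0.01944254560841729))
scene (array([ 0.52711399, -0.23842379, 99.55981416]), np.float64(0.022657044973606634))
scene (array([ 0.52724062, -0.23885543, 99.78639507]), np.float64(0.022596337950518974))
```

```bash
python3 -m handwheel '[[0,2,-6,0,0],[0,4,-12,0,0],[0,6,-18,0,0],[0,7,-24,0,0],[0,7.2,-30,-1,0],[0,7.3,-36,-2,0],[0,7.4,-42,-4,0],[0,7.4,-46.3,-6,0]]'
```

```text
time_s: 3.0
tcp_pos: [0.5249, -0.2404, 0.1963]
eef_rot: [180.0, -0.0, 11.6]
contact_force: [1.2, 0.3, 0.0]
gripper_width: 0.0878
gripper_force: 0.0
```

```bash
python3 -m handwheel '[[0,0.2,0,-2,-0.6],[0,0.2,0,-4,-0.6],[0,0.2,0,-6,-0.6],[0,0.2,0,-8,-0.6],[0,0.2,0,-9.5,-0.6],[0,0.2,0,-10,-0.6],[0,0.2,0,-10,-0.6]]'; python3 - <<'E'
from h import *
im,d=cap("scene"); cv2.imwrite("pics/s1.png",cv2.resize(im[200:300,200:330,::-1],None,fx=5,fy=5,interpolation=cv2.INTER_CUBIC))
print(get_state()['tcp_pos'],get_state()['eef_rot'])
E
```

```text
time_s: 3.88
tcp_pos: [0.5272, -0.2381, 0.0966]
eef_rot: [180.0, 0.0, 11.1]
contact_force: [-0.3, 0.1, -0.2]
gripper_width: 0.0877
gripper_force: 0.0
[ 0.52745539 -0.23812902  0.09705194] [ 1.79977923e+02 -3.14605497e-02  1.10637636e+01]
```

View pics/s1.png

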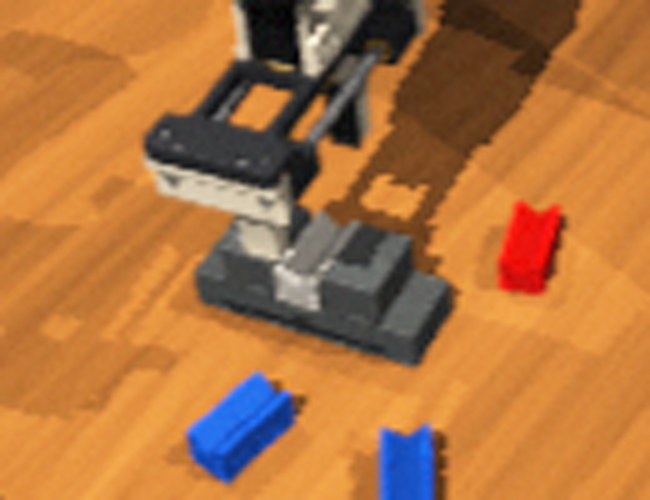

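The open fingers straddle the block, with the near one just above the block end at about (295,265) in the crop. The look-alikes are clear, so I'll descend and grip the ends.

```bash
python3 -m handwheel '[[0,0,-0.1,-1.5,0],[0,0,-0.1,-3,0],[0,0,-0.1,-4.5,0],[0,0,-0.1,-5.7,0],[0,0,-0.1,-6.2,0],[0,0,-0.1,-6.3,0],[0,0,-0.1,-6.3,0]]' && python3 -m handwheel '[[0.15,0,0,0,0],[0.25,0,0,0,0],[0.3,0,0,0,0],[0.35,0,0,0,0],[0.4,0,0,0,0],[0.4,0,0,0,0],[0.4,0,0,0,0],[0.4,0,0,0,0]]' 15
```

```text
time_s: 4.8
tcp_pos: [0.5274, -0.2391, 0.0339]
eef_rot: [180.0, -0.0, 11.1]
contact_force: [0.2, 0.4, 1.7]
gripper_width: 0.0877
gripper_force: 0.0
time_s: 5.8
tcp_pos: [0.527, -0.2389, 0.0336]
eef_rot: [-180.0, 0.0, 11.1]
contact_force: [-0.4, 1.9, 1.9]
gripper_width: 0.0549
gripper_force: 14.9
```

```bash
python3 -m handwheel '[[0.6,0,0,0,0],[0.6,0,0,0,0],[0.6,0,0,0.5,0],[0.6,0,0,1,0],[0.6,0,0,2,0],[0.6,0,0,3.5,0],[0.6,0,0,5.5,0],[0.6,0,0,8,0]]' 40
```

```text
time_s: 6.8
tcp_pos: [0.5269, -0.239, 0.1149]
eef_rot: [180.0, 0.0, 11.1]
contact_force: [0.9, -0.8, -3.0]
gripper_width: 0.0547
gripper_force: 39.8
```

```bash
python3 -m handwheel '[[0.6,0,3,0,0],[0.6,0,7,0,0],[0.6,0,11,0,0],[0.6,0,14,-2,0],[0.6,0,15.5,-4.5,0],[0.6,0,16,-7,0],[0.6,0,16,-9,0],[0.6,0,16,-9.8,0]]' && python3 -m handwheel '[[0.6,0,0,-0.2,0],[0.6,0,0,-0.4,0],[0.6,0,0,-0.6,0],[0.6,0,0,-0.75,0],[0.6,0,0,-0.85,0],[0.6,0,0,-0.85,0]]'
```

```text
time_s: 7.8
tcp_pos: [0.5269, -0.079, 0.0154]
eef_rot: [180.0, 0.0, 11.1]
contact_force: [-1.1, -0.6, -2.6]
gripper_width: 0.0546
gripper_force: 39.8
time_s: 8.55
tcp_pos: [0.527, -0.079, 0.007]
eef_rot: [180.0, 0.0, 11.1]
contact_force: [0.0, -0.0, -2.9]
gripper_width: 0.0546
gripper_force: 39.8
```

```bash
python3 -m handwheel '[[0.6,0,0,-0.05,0],[0.6,0,0,-0.1,0],[0.6,0,0,-0.13,0],[0.6,0,0,-0.13,0]]'
```

```text
time_s: 9.05
tcp_pos: [0.527, -0.079, 0.0057]
eef_rot: [180.0, 0.0, 11.1]
contact_force: [-0.5, 0.7, -2.3]
gripper_width: 0.0545
gripper_force: 39.8
```

```bash
python3 -m handwheel '[[0.6,0,0,-0.04,0],[0.6,0,0,-0.08,0],[0.6,0,0,-0.12,0],[0.6,0,0,-0.12,0]]'
```

```text
time_s: 9.55
tcp_pos: [0.5271, -0.079, 0.0055]
eef_rot: [180.0, -0.0, 11.1]
contact_force: [-4.2, 1.5, 9.9]
gripper_width: 0.0548
gripper_force: 39.8
```

Contact with the bench is firm, so I'll release and rise.

```bash
python3 -m handwheel '[[0.36,0,0,0.05,0],[0.3,0,0,0.05,0],[0.2,0,0,0.05,0],[0.1,0,0,0.1,0],[0,0,0,0.1,0],[0,0,0,2,0],[0,0,0,5,0],[0,0,0,9,-8]]' 10 && python3 -m handwheel '[[0,0,0,1,-10],[0,0,0,1,-20],[0,0,0,1,-30],[0,0,0,1,-40],[0,0,0,1,-50],[0,0,0,1,-60],[0,0,0,1,-70],[0,0,0,1,-80]]'; python3 - <<'E'
from h import *
I=[]
for n in("top","scene"):
    im,d=cap(n); u,v=proj(n,[[.527,-.079,.01]])[0].astype(int)
    I.append(cv2.resize(im[v-35:v+35,u-35:u+35,::-1],None,fx=5,fy=5,interpolation=cv2.INTER_CUBIC))
    print(n,fit(n,im,(.527,-.079,101),0,True))
cv2.imwrite("pics/p2.png",np.hstack(I))
E
```

```text
time_s: 10.55
tcp_pos: [0.5263, -0.0791, 0.0947]
eef_rot: [180.0, 0.1, 2.9]
contact_force: [0.5, 0.0, -0.8]
gripper_width: 0.0873
gripper_force: 0.0
time_s: 11.55
tcp_pos: [0.5269, -0.0791, 0.1045]
eef_rot: [180.0, 0.0, -77.3]
contact_force: [-0.1, -0.3, 0.2]
gripper_width: 0.0882
gripper_force: 0.0
top (array([ 5.34731255e-01, -7.85943553e-02,  9.22767666e+01]), np.float64(0.17366198504029995))
scene (array([ 5.24878199e-01, -7.91311627e-02,  1.01768852e+02]), np.float64(0.015923749409709812))
```

View pics/p2.png

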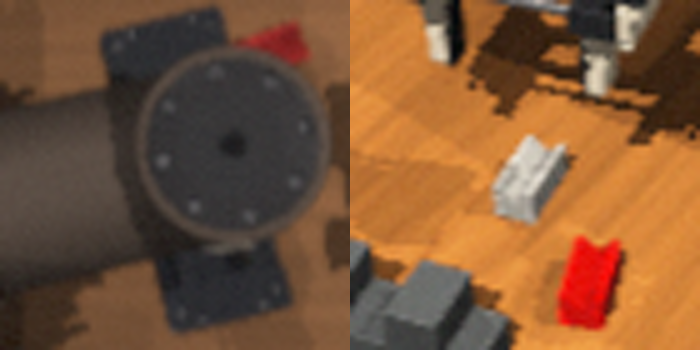

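The block stands V-up on its own at about (530,185) in the right half. I'll regrasp it by its long sides.

```bash
python3 -m handwheel '[[0,-0.05,0,-2,-1.6],[0,-0.05,0,-4.5,-1.6],[0,-0.05,0,-7,-1.6],[0,-0.05,0,-8.6,-1.6],[0,-0.05,0,-9.3,-1.6],[0,-0.05,0,-9.5,-1.6],[0,-0.05,0,-9.5,-1.6],[0.3,-0.05,0,-9.5,-1.6]]' 10 && python3 -m handwheel '[[0.45,0,0,0,0],[0.55,0,0,0,0],[0.6,0,0,0,0],[0.65,0,0,0,0],[0.7,0,0,0,0],[0.75,0,0,0,0],[0.8,0,0,0,0],[0.8,0,0,0,0]]'
```

```text
time_s: 12.65
tcp_pos: [0.527, -0.0789, 0.0102]
eef_rot: [-179.9, -0.0, -78.5]
contact_force: [0.4, -0.6, 0.0]
gripper_width: 0.0821
gripper_force: 0.0
time_s: 13.65
tcp_pos: [0.5266, -0.079, 0.0095]
eef_rot: [-180.0, -0.0, -78.5]
contact_force: [-0.1, -0.4, -0.5]
gripper_width: 0.0279
gripper_force: 9.9
```

```bash
python3 -m handwheel '[[0.9,0,0,0,0],[0.9,0,0,0,0],[0.9,0,0,1,0],[0.9,0,0,3,0],[0.9,0,0,6,0],[0.9,0,0,10,0],[0.9,0,0,14,0],[0.9,0,0,18,0]]' 40 && python3 -m handwheel '[[0.9,0,0,2,10],[0.9,-1,4,3,20],[0.9,-1.6,8,3,30],[0.9,-2.0,12,3,40],[0.9,-2.6,16,3,50],[0.9,-2.6,20,3,60],[0.9,-2.6,24,3,70],[0.9,-2.6,26.8,3,80.2]]'; python3 - <<'E'
from h import *
# edges of drawer parts in first pictures, chest frame guess
W=np.load("scene0.npz")['W']
for n in("top","scene"):
    W=np.load(n+"0.npz")['W'].reshape(-1,3); W=W[~np.isnan(W[:,0])]
    c,s=np.cos(np.radians(1.7)),np.sin(np.radians(1.7))
    q=W[:,:2]-[.501,.1898]; L=np.c_[q[:,0]*c+q[:,1]*s,-q[:,0]*s+q[:,1]*c,W[:,2]]
    def pr(t,a,z0,z1,x0,x1,y0,y1):
        m=(L[:,2]>z0)&(L[:,2]<z1)&(L[:,0]>x0)&(L[:,0]<x1)&(L[:,1]>y0)&(L[:,1]<y1)
        if m.sum()>5: print(n,t,m.sum(),np.round(np.percentile(L[m][:,a],[2,25,50,75,98])*1000,1),np.round(np.median(L[m][:,2])*1000,1))
    pr('paneltop x',0,.140,.153,-.07,-.02,-.09,.09)
    pr('rear wall x',0,.120,.134,.02,.06,-.05,.05)
    pr('divL y',1,.108,.12,-.02,.025,.05,.08)
    pr('divR y',1,.108,.12,-.02,.025,-.08,-.05)
    pr('ridgeL y',1,.0935,.099,-.02,.025,.01,.035)
    pr('ridgeR y',1,.0935,.099,-.02,.025,-.035,-.01)
    pr('drawer sides',1,.122,.134,-.02,.08,-.14,.14)
    pr('chesttop y',1,.158,.172,.1,.4,-.16,.16)
    pr('chesttop x',0,.158,.172,.08,.45,-.12,.12)
E
```

```text
time_s: 14.65
tcp_pos: [0.5259, -0.0791, 0.1914]
eef_rot: [180.0, 0.0, -78.6]
contact_force: [0.2, 0.9, -2.1]
gripper_width: 0.0277
gripper_force: 39.8
time_s: 15.65
tcp_pos: [0.4999, 0.1903, 0.22]
eef_rot: [-180.0, 0.0, 2.0]
contact_force: [-0.1, 0.4, -2.2]
gripper_width: 0.0277
gripper_force: 39.8
top paneltop x 337 [-51.5 -46.4 -41.  -35.7 -30.5] 146.4
top rear wall x 47 [34.  34.9 36.5 37.5 39.1] 128.1
top divL y 31 [62.4 63.6 66.  75.6 79.9] 113.9
top divR y 28 [-78.1 -75.3 -65.6 -64.5 -62.2] 114.7
top ridgeL y 24 [13.6 18.8 21.7 23.7 33.8] 97.0
top ridgeR y 26 [-32.1 -26.  -20.7 -17.9 -12.4] 96.0
top drawer sides 143 [-117.6  -94.8    7.7  113.7  117.7] 129.0
top chesttop y 5464 [-124.9  -68.     8.5   70.2  125.2] 166.3
top chesttop x 5000 [111.8 163.9 231.3 306.7 362. ] 166.5
scene paneltop x 161 [-54.4 -48.7 -40.8 -35.  -32.1] 144.6
scene rear wall x 35 [30.9 33.1 35.3 35.9 37.6] 125.3
scene divL y 23 [58.6 61.5 64.1 71.7 79.6] 111.2
scene divR y 26 [-78.3 -68.2 -66.  -65.4 -61.4] 112.4
scene ridgeL y 8 [14.8 16.2 18.5 20.8 22.2] 95.3
scene ridgeR y 8 [-25.8 -24.  -22.7 -20.4 -17.5] 95.4
scene drawer sides 152 [-120.8 -116.5  -28.5  111.6  117.8] 126.3
scene chesttop y 2982 [-129.7  -88.7  -23.4   55.7  121.9] 164.7
scene chesttop x 2648 [110.3 169.2 257.3 314.7 361.3] 164.9
```

```bash
python3 -m handwheel '[[0.9,0.2,-0.1,-1,-0.3],[0.9,0.2,-0.1,-3,-0.3],[0.9,0.2,-0.1,-5,-0.3],[0.9,0.2,-0.1,-7,-0.3],[0.9,0.2,-0.1,-7.6,-0.3],[0.9,0.2,-0.1,-8,-0.3],[0.9,0.2,-0.1,-8,-0.3]]'; python3 - <<'E'
from h import *
s=get_state(); print(s['tcp_pos'],s['eef_rot'])
t=s['tcp_pos']; im,d=cap("scene"); u,v=proj("scene",[t])[0].astype(int)
k=10;u0,v0=u-35,v-30
I=cv2.resize(im[v0:v0+55,u0:u0+75,::-1],None,fx=k,fy=k,interpolation=cv2.INTER_CUBIC)
for f in blockfaces(t[2]-.0095,True):
    cv2.polylines(I,[((proj("scene",xf(t,1.7,f))-[u0,v0]+.5)*k).astype(np.int32)],True,(0,0,255),1)
for h,z in((.018,.096),(.062,.115)):
    cv2.polylines(I,[((proj("scene",xf((.502,.1895),1.7,[(-.032,-h,z),(.032,-h,z),(.032,h,z),(-.032,h,z)]))-[u0,v0]+.5)*k).astype(np.int32)],True,(0,255,0),1)
cv2.imwrite("pics/p3.png",I)
E
```

```text
time_s: 16.52
tcp_pos: [0.5027, 0.1879, 0.14]
eef_rot: [-180.0, -0.0, 1.3]
contact_force: [0.1, 0.5, -1.4]
gripper_width: 0.0278
gripper_force: 39.8
[0.50272544 0.18790939 0.13997566] [-1.79988004e+02 -2.12371050e-02  1.32357240e+00]
```

View pics/p3.png

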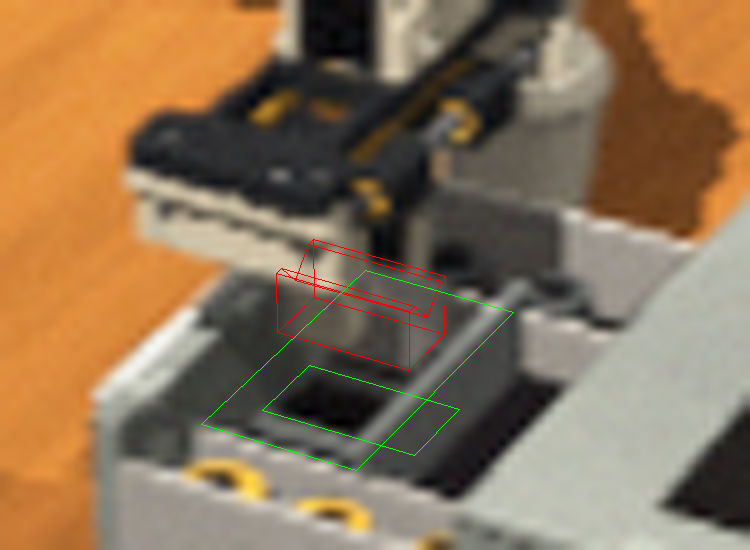

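```bash
python3 -m handwheel '[[0.9,-0.07,0.16,-0.5,0.4],[0.9,-0.07,0.16,-1.2,0.4],[0.9,-0.07,0.16,-1.8,0.4],[0.9,-0.07,0.16,-2.4,0.4],[0.9,-0.07,0.16,-2.9,0.4],[0.9,-0.07,0.16,-3.1,0.4],[0.9,-0.07,0.16,-3.2,0.4],[0.9,-0.07,0.16,-3.2,0.4]]' && python3 -m handwheel '[[0.9,0,0,-0.1,0],[0.9,0,0,-0.2,0],[0.9,0,0,-0.3,0],[0.9,0,0,-0.4,0],[0.9,0,0,-0.5,0],[0.9,0,0,-0.58,0],[0.9,0,0,-0.64,0],[0.9,0,0,-0.64,0]]'
```

```text
time_s: 17.58
tcp_pos: [0.5019, 0.1896, 0.1077]
eef_rot: [-180.0, -0.0, 1.8]
contact_force: [0.5, 0.3, -2.2]
gripper_width: 0.0274
gripper_force: 39.8
time_s: 18.58
tcp_pos: [0.5019, 0.1896, 0.1011]
eef_rot: [180.0, 0.0, 1.8]
contact_force: [0.4, 0.6, -2.3]
gripper_width: 0.0279
gripper_force: 39.8
```

```bash
python3 -m handwheel '[[0.9,0,0,-0.04,0],[0.9,0,0,-0.08,0],[0.9,0,0,-0.12,0],[0.9,0,0,-0.15,0],[0.9,0,0,-0.15,0]]'
```

```text
time_s: 19.2
tcp_pos: [0.5019, 0.1896, 0.0996]
eef_rot: [180.0, 0.0, 1.8]
contact_force: [-0.7, 0.1, -2.8]
gripper_width: 0.0274
gripper_force: 39.8
```

```bash
python3 -m handwheel '[[0.9,0,0,-0.04,0],[0.9,0,0,-0.08,0],[0.9,0,0,-0.08,0]]'
```

```text
time_s: 19.58
tcp_pos: [0.5023, 0.1896, 0.0995]
eef_rot: [-180.0, -0.1, 1.8]
contact_force: [-0.4, -1.3, 5.6]
gripper_width: 0.0276
gripper_force: 39.8
```

The block is down on the pocket floor. I'll release with a small opening so the fingers stay clear of the dividers, then rise.

```bash
python3 -m handwheel '[[0.66,0,0,0.05,0],[0.6,0,0,0.05,0],[0.5,0,0,0.05,0],[0.48,0,0,0.1,0],[0.48,0,0,0.5,0],[0.48,0,0,1.5,0],[0.48,0,0,3.5,0],[0.48,0,0,6,0]]' 10 && python3 -m handwheel '[[0.8,-1,0,4,0],[1,-4,0,6,0],[1,-8,0,7,0],[1,-9,0,7,0],[1,-9,0,7,0]]'; python3 - <<'E'
from h import *
im,d=cap("scene"); im2,_=cap("top")
I=[]
for n,x in(("scene",im),("top",im2)):
    u,v=proj(n,[[.50,.19,.1]])[0].astype(int)
    I.append(cv2.resize(x[v-25:v+25,u-30:u+30,::-1],None,fx=6,fy=6,interpolation=cv2.INTER_CUBIC))
cv2.imwrite("pics/p4.png",np.hstack(I))
E
```

```text
time_s: 20.58
tcp_pos: [0.5017, 0.1895, 0.1599]
eef_rot: [180.0, 0.0, 1.8]
contact_force: [0.1, 1.7, 0.4]
gripper_width: 0.0457
gripper_force: 0.0
time_s: 21.2
tcp_pos: [0.4117, 0.1898, 0.2297]
eef_rot: [-179.9, -0.1, 1.8]
contact_force: [-0.2, 0.3, 0.3]
gripper_width: 0.0028
gripper_force: 0.0
```

View pics/p4.png

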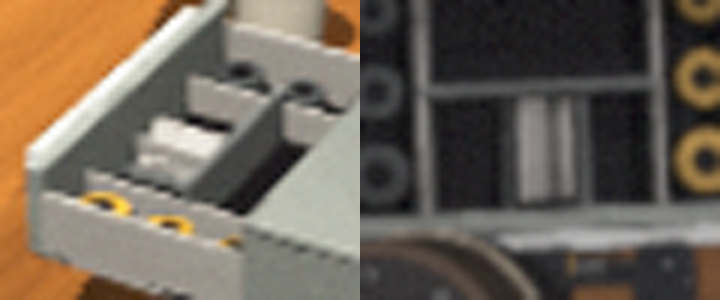

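The block lies flat in the pocket between the ridges, V-up, at about (545,150) in the right half. Next I'll lower the closed fingers in front of the pull and push.

```bash
python3 -m handwheel '[[1,-0.2,-0.2,-2,0],[1,-0.2,-0.2,-5,0],[1,-0.2,-0.2,-7.5,0],[1,-0.2,-0.2,-9.3,0],[1,-0.2,-0.2,-9.8,0],[1,0.5,-0.2,-9.8,0],[1,1.2,-0.2,-9.8,0],[1,1.8,-0.15,-9.8,0]]' && python3 -m handwheel '[[1,0.4,0,0,0],[1,0.8,0,0,0],[1,1.2,0,0,0],[1,1.6,0.05,0,0],[1,2.0,0.05,0,0],[1,2.4,0.07,0,0],[1,2.8,0.08,0,0],[1,3.2,0.09,0,0]]'
```

```text
time_s: 22.3
tcp_pos: [0.4309, 0.1884, 0.1315]
eef_rot: [-180.0, -0.1, 1.7]
contact_force: [0.1, 0.1, 0.3]
gripper_width: 0.0004
gripper_force: 0.0
time_s: 23.3
tcp_pos: [0.462, 0.1889, 0.1308]
eef_rot: [180.0, 0.0, 1.7]
contact_force: [-2.4, -1.7, -0.2]
gripper_width: 0.0005
gripper_force: 0.8
```

```bash
python3 -m handwheel '[[1,0.5,0.02,0,0],[1,1.1,0.03,0,0],[1,1.7,0.05,0,0],[1,2.3,0.07,0,0],[1,2.9,0.09,0,0],[1,3.5,0.1,0,0],[1,4.1,0.12,0,0],[1,4.7,0.14,0,0]]' && python3 -m handwheel '[[1,0.6,0.02,0,0],[1,1.2,0.03,0,0],[1,1.8,0.05,0,0],[1,2.4,0.07,0,0],[1,3.0,0.09,0,0],[1,3.5,0.1,0,0],[1,4.0,0.12,0,0],[1,4.5,0.13,0,0]]'
```

```text
time_s: 24.3
tcp_pos: [0.5092, 0.1903, 0.1308]
eef_rot: [180.0, 0.0, 1.8]
contact_force: [-1.8, -1.7, -0.3]
gripper_width: 0.0004
gripper_force: 0.9
time_s: 25.3
tcp_pos: [0.5542, 0.1918, 0.1309]
eef_rot: [-180.0, -0.0, 1.8]
contact_force: [-1.1, -1.0, -0.8]
gripper_width: 0.0005
gripper_force: 0.9
```

Now slowly into the detent.

```bash
python3 -m handwheel '[[1,0.3,0.01,0,0],[1,0.6,0.02,0,0],[1,0.9,0.03,0,0],[1,1.2,0.04,0,0],[1,1.5,0.04,0,0],[1,1.8,0.05,0,0],[1,2.1,0.06,0,0],[1,2.4,0.07,0,0]]' && python3 -m handwheel '[[1,0.15,0,0,0],[1,0.3,0.01,0,0],[1,0.45,0.01,0,0],[1,0.6,0.02,0,0]]'
```

```text
time_s: 26.3
tcp_pos: [0.5772, 0.1925, 0.1309]
eef_rot: [-180.0, 0.1, 1.8]
contact_force: [-5.1, 1.7, 2.3]
gripper_width: 0.0007
gripper_force: 2.6
time_s: 26.8
tcp_pos: [0.5845, 0.1926, 0.1311]
eef_rot: [-180.0, -0.1, 1.8]
contact_force: [0.0, 0.2, 0.4]
gripper_width: 0.0006
gripper_force: 0.0
```

```bash
python3 -m handwheel '[[1,0.1,0,0,0],[1,0.2,0.01,0,0],[1,0.3,0.01,0,0],[1,0.4,0.01,0,0]]'; python3 -m handwheel '[[1,0.08,0,0,0],[1,0.16,0,0,0],[1,0.16,0,0,0]]'
```

```text
time_s: 27.3
tcp_pos: [0.5852, 0.1924, 0.1308]
eef_rot: [180.0, 0.3, 1.7]
contact_force: [-17.6, 2.4, 12.2]
gripper_width: 0.0006
gripper_force: 8.2
time_s: 27.68
tcp_pos: [0.5852, 0.1924, 0.1308]
eef_rot: [179.9, 0.4, 1.7]
contact_force: [-20.1, 3.6, 14.0]
gripper_width: 0.0005
gripper_force: 10.3
```

The drawer is hard against its stop: 20 N and no motion. I'll back off, clear and check.

```bash
python3 -m handwheel '[[1,-0.5,0,0,0],[1,-1.5,0,0,0],[1,-4,0,0,0],[1,-7,0,1,0],[1,-10,0,4,0],[1,-13,-2,8,0],[1,-15,-6,11,0],[1,-15,-11,11,0]]'; python3 -m handwheel '[[1,2,-6,0,0],[1,4,-12,0,0],[1,5,-18,0,0],[1,5,-20,0,0],[1,5,-20,0,0]]'; python3 - <<'E'
from h import *
I=[]
for n,(u,v,w,h) in(("top",(160,110,330,170)),("scene",(150,110,330,220))):
    im,d=cap(n); I.append(cv2.resize(im[v:v+h,u:u+w,::-1],None,fx=1.5,fy=1.5)); W=world(n,d).reshape(-1,3); W=W[~np.isnan(W[:,0])]
    q=W[:,:2]-[.501,.1898]; c,s=np.cos(np.radians(1.7)),np.sin(np.radians(1.7)); L=np.c_[q[:,0]*c+q[:,1]*s,-q[:,0]*s+q[:,1]*c,W[:,2]]
    for a,b in((.158,.172),(.130,.152)):
        m=(L[:,2]>a)&(L[:,2]<b)&(abs(L[:,1])<.09)&(L[:,0]>-.07); print(n,m.sum(),np.percentile(L[m][:,0],[1,5,50])*1000 if m.any() else '')
    for q in("tape","cup","wrench"):
        for k in finder.cut_out(n,q)[:1]: print(n,q,round(k['p'],2),np.round(k['pixel']))
cv2.imwrite("pics/p5.png",np.vstack(I)); print(get_state()['time_s'])
E
```

```text
time_s: 28.68
tcp_pos: [0.4396, 0.0827, 0.2438]
eef_rot: [-179.8, -0.3, 1.9]
contact_force: [1.4, -0.0, -0.6]
gripper_width: 0.0002
gripper_force: 0.0
time_s: 29.3
tcp_pos: [0.4891, -0.1189, 0.2405]
eef_rot: [180.0, 0.0, 1.6]
contact_force: [-0.3, 1.1, 0.9]
gripper_width: 0.0004
gripper_force: 0.0
top 3641 [109.14535813 117.58734412 229.76087293]
top 185 [ 97.56813497  97.84024847 102.86239444]
top tape 0.94 [276. 154.]
top cup 0.79 [188. 252.]
top wrench 0.74 [456. 234.]
scene 1887 [107.70695676 117.87960983 262.51963613]
scene 62 [363.01903482 363.1484418  363.94279369]
scene tape 0.75 [383. 171.]
scene cup 0.92 [338. 138.]
scene wrench 0.61 [194. 298.]
29.7
```

View pics/p5.png

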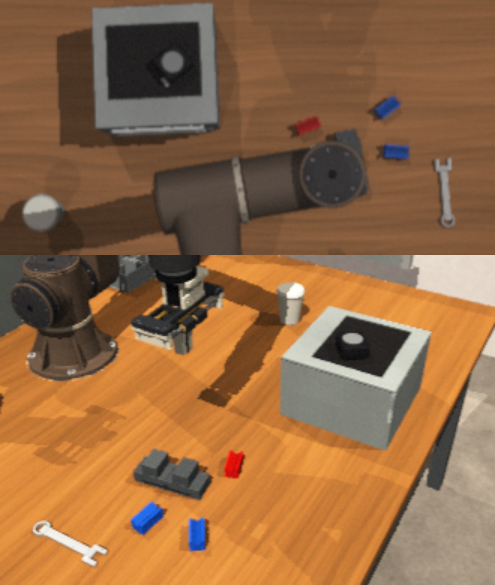

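The drawer is flush, with only the 10 mm pull strip standing out at about (155,129). The cup, tape measure and wrench are where they were, and the robot is clear of everything.

```bash
python3 -c "
from plant import r
print(r.close_job())"
```

```text
the job is handed in; nothing more can be done
None
```

The job is handed in at about 30 s on the robot's clock: the steel V-block lies flat in its pocket, the drawer is seated home past its detent, and the cup, tape measure and wrench were not moved.

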